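# Wring the brass gauge block onto the steel flat

## Task

Wring the brass block onto the dark steel flat: set it down on the flat in line with it, with about half of the block's length hanging over either end, pause a moment with the faces touching, then slide it lengthwise, faces kept together, until its whole underside lies in the middle of the flat, parallel to it, and let go. Never lower it straight onto the middle of the flat or lift it off there, and leave the silver and blue blocks where they are.

Things in the scene. Friction and masses are not known exactly. Their poses are not given: they have to be found in the camera images.
- brass_block: Loose gold-coloured brass gauge block, 32 mm (its x) by 60 mm (its y) by 30 mm high, about 0.5 kg, lying on the table, with a small dark round mark (about 13 mm) on the middle of its top. Origin at the centre of its underside; y along its length, z up. Fits a grasp from above across the 32 mm sides. It looks the same after a half turn.
- flat_top (a point): Centre of the top face of the dark grey steel flat, a fixed plate whose top is 66 mm (x) by 100 mm (y), level, 26 mm above the table. y runs along its length (the direction to slide), z up. The plate stands 14 mm proud of a fixed white carrier, 90 by 124 mm and 12 mm high. A second white carrier of the same shape holds a brown cork pad instead of steel: that is the wrong one.
- aluminium_block: Loose silver block, same size, shape and axes as the brass one; origin at the centre of its underside. To be left alone.
- blue_block: Loose blue plastic block, same size, shape and axes as the brass one; origin at the centre of its underside. To be left alone.
Not all that is in view belongs to the job. Of the things that look like the brass_block, the smallest one is meant.

How it is judged:
On the way:
1. the brass block touches the flat, in line with it, with about half (15 to 45 mm) of its length over one end ((y of brass_block in the frame of flat_top between 0.035 and 0.065 m or y of brass_block in the frame of flat_top between -0.065 and -0.035 m) and x of brass_block in the frame of flat_top between -0.015 and 0.015 m and z of brass_block in the frame of flat_top between -0.004 and 0.004 m and angle between the y axis of brass_block and the y axis of flat_top, either way round below 0.21 rad and contact force between brass_block and flat above 0.2 N), for 0.2 s.
At the end, for the whole second after the job is handed in: The brass block lies at rest on the steel flat with its whole underside in contact: centred within 12 mm across and 15 mm along the flat, parallel to it within 10 degrees, and released (x of brass_block in the frame of flat_top between -0.012 and 0.012 m and y of brass_block in the frame of flat_top between -0.015 and 0.015 m and z of brass_block in the frame of flat_top between -0.003 and 0.003 m and angle between the y axis of brass_block and the y axis of flat_top, either way round below 0.175 rad and angle between brass_block's own z axis and vertical below 0.06 rad and contact force between brass_block and flat above 0.2 N and linear speed of brass_block below 0.01 m/s); the robot touches nothing.
It fails at once if the brass block hovers 6 to 20 mm above the middle of the flat (lowered straight on, or lifted off) (x of brass_block in the frame of flat_top between -0.05 and 0.05 m and y of brass_block in the frame of flat_top between -0.03 and 0.03 m and z of brass_block in the frame of flat_top between 0.006 and 0.02 m).
It fails at once if the silver or the blue block is moved more than 30 mm (distance of any of aluminium_block, blue_block from where it was at the start of the episode above 0.03 m).
It also fails if it takes over 40 s, if anything falls off the work surface, if the arm or the gripper's body presses on something with over 40 N, if the wrist force passes 120 N, or if a joint passes its speed limit or range.

## Robot

A 7-joint arm with a two-finger parallel gripper is mounted at the origin on the work surface. World frame = base frame: x ahead of the robot, y to its left, z up, the work surface at z = 0. Lengths are in m, angles in rad, forces in N, time in s.
With the tool pointing down it reaches from about 0.4 to 0.85 m from the base axis. Payload 10.4 kg.
Tool frame: the origin (TCP) lies at the centre of the arm's flange, where the gripper is bolted on; the fingertips stand 173 mm ahead of it and the grasp point (between the pads) lies 155 mm ahead of it (manip.nose_length is the distance from the TCP to the fingertips, in m); z points along the fingers, x is the direction in which the jaws open and shut, and the axes are right-handed (so a half turn about z gives the same grasp; the last joint's range is limited). The gripper opens to 85 mm and grips with 20 to 120 N. Pads are 22 mm wide; open, the fingers measure 114 mm over their backs; the gripper's body (76 mm by 85 mm) begins 54 mm behind the grasp point. The pads swing forward as they close: fully open they stand 13 mm farther back than shut.
Start: joints at [-1.289, 0.332, -0.065, 1.46, 0.022, 1.35, -0.088], TCP at [0.188, 0.596, 0.405] pointing down, gripper open.
Joint ranges: [-2.6, 2.6], [-0.5, 2.12], [-1.47, 1.34], [0.16, 2.42], [-1.27, 4.41], [0.06, 2.06], [-2.6, 2.6]. Speed limits (rad/s): [2.22, 2.22, 2.79, 2.79, 3.14, 3.14, 3.14].

## Interface

Orientations are given as a unit quaternion [x, y, z, w].
In Python, from workcell import status, cams, order, manip gives the robot as it stands.
- The arm moves only by the tool servo_tool, never from a script. Its argument "motion" is a list that holds one entry, the list of rows, each a list of 6 numbers: the shift along the tool's x, y, z in units of 50 mm (1.0 is 50 mm), then the turn, a rotation vector about the tool's x, y, z in units of 5 degrees (1.0 is 5 degrees). In form: [[[x, y, z, ax, ay, az], ...]]. A call has 1 to 12 rows; each row shifts and turns the pose as measured when the row begins, along the tool's axes as they then stand; what a row does not reach is not made up. A row lasts 1/10 s, in which the tool goes at most 50 mm and 8.59 degrees, less where a joint would pass 70% of its speed; a pose out of reach is approached as far as the arm can. A call is refused whole if a number of a shift passes 1 or a number of a turn 1, either way. A call with a gripper value outside its range is refused whole. "jaw" is the closure in counts, from 0 (fully open) to 255 (shut), set as the call begins (left out, the last holds). The fingers move at their own pace and stop on an object; "force" is the grip in N (left out, the last holds). Time passes only in rows, so rows that do not move let the fingers close. It gives the time, the measured TCP pose, the force and the opening at its end, in the units of the state.
- status.get_obs(): the state, without advancing time (a new reading comes with each control period).
- cams.camera(name): name is "scene" or "top" or "wrist"; returns a dict with "color" (400x640x3 uint8, red, green, blue), "vertical_fov" (degrees; the focal length in pixels is half the picture's height over the tangent of half this angle, whatever the lens; pixels are square), "cx", "cy" (the principal point, pixels), "extrinsics" (4x4, takes a point from camera to world coordinates). Camera axes: x right, y down, z forward; pixel columns grow to the right and rows downward; lengths in m; the calibration is good to about 2 mm. A picture is of the moment at which its call begins. There is no depth.
- order.hand_in(): hands the job in, once; it reports no verdict.
The state is a dict: "clock": time; "joint_pos": joint angles; "joint_velocities": joint speeds; "tau": joint torques, N m; "position": TCP position; "ee_rot": TCP orientation; "ft_force": force on the tool from outside, world axes, zero at the start; "torque": the same for the moment, N m; "grip_width": opening from 0.0 (shut) to 1.0 (fully open).
Only numpy, scipy, OpenCV 4.12 (cv2) and the standard library are available. Lean on these libraries where they do the work, as an engineer would, in place of code of your own. Each camera call takes 0.05 s, during which the arm holds its last target.

## Working session

There is one attempt and no reset: what is moved stays moved. The work goes in short steps, Python scripts to look and compute and a tool call to move; the robot and the scene stay as the last step left them, time stands still between calls to the robot, and variables do not carry over. Pictures are saved under pics/ and viewed, and the job is handed in when it is done.

Besides the shell and the picture viewer there is one more tool, called after "Request:" by a JSON object that holds its "api" and its "payload", one argument or row to a line. servo_tool: Moves the arm, as the interface text tells. Its arguments: {"type":"object","properties":{"motion":{"type":"array","items":{"type":"array","items":{"type":"array","items":{"type":"number"}}}},"jaw":{"type":"number"},"force":{"type":"number"}},"required":["motion"]}

```bash
mkdir -p pics; ls; python3 - <<'E'
from workcell import status, cams, order, manip
import cv2, numpy as np
print(status.get_obs(), manip.nose_length)
for n in ["scene","top","wrist"]:
    c=cams.camera(n); cv2.imwrite(f"pics/{n}0.png",c["color"][:,:,::-1])
    np.savez(f"{n}0.npz",**c)
    print(n,c["vertical_fov"],c["cx"],c["cy"],np.round(c["extrinsics"],4).tolist(), [k for k in c])
E
```

```text
pics
{'clock': 0.0, 'joint_pos': array([-1.28856   ,  0.33286019, -0.0647052 ,  1.46097407,  0.02158518,
        1.34987161, -0.08850617]), 'joint_velocities': array([-0.00012351,  0.00179567, -0.00075005, -0.00064087,  0.00019426,
        0.00104055,  0.00152263]), 'tau': array([ 5.48429780e-04, -6.25458527e+01,  4.91993478e-02, -3.91593289e+01,
        1.60228007e-02,  1.00269145e-02, -2.17967460e-05]), 'position': array([0.18753429, 0.5960592 , 0.40390741]), 'ee_rot': array([ 8.06262992e-01,  5.91556831e-01, -5.56597375e-04,  4.39481735e-04]), 'ft_force': array([-0.49114342, -0.16505676,  0.1407355 ]), 'torque': array([-0.04526195,  0.00837373,  0.01372849]), 'grip_width': 1.0042111042858075} 0.1734
scene 52.25588914516508 318.6644139385161 197.14142991655322 [[-0.7431, 0.5558, -0.3728, 0.7767], [0.6691, 0.6264, -0.3998, 0.2726], [0.0113, -0.5465, -0.8374, 0.5778], [0.0, 0.0, 0.0, 1.0]] ['color', 'vertical_fov', 'cx', 'cy', 'extrinsics']
top 54.25264683061347 322.3051091681522 199.5887196578162 [[0.2774, -0.9408, 0.1948, 0.3798], [-0.9607, -0.273, 0.0496, -0.0149], [0.0065, -0.2009, -0.9796, 0.7221], [0.0, 0.0, 0.0, 1.0]] ['color', 'vertical_fov', 'cx', 'cy', 'extrinsics']
wrist 70.66004001994693 320.84230419592694 202.40407825818423 [[0.3005, 0.9063, 0.297, 0.111], [0.9538, -0.2849, -0.0958, 0.619], [-0.0022, 0.3121, -0.9501, 0.3734], [0.0, 0.0, 0.0, 1.0]] ['color', 'vertical_fov', 'cx', 'cy', 'extrinsics']
```

View pics/scene0.png

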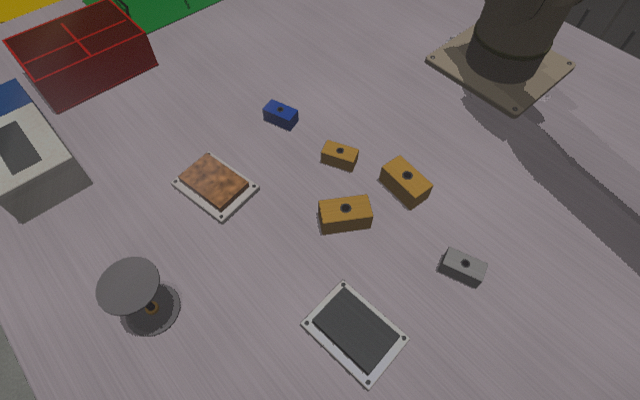

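View pics/top0.png

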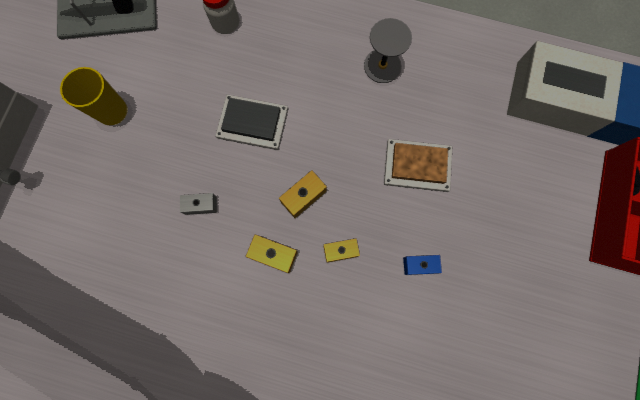

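View pics/wrist0.png

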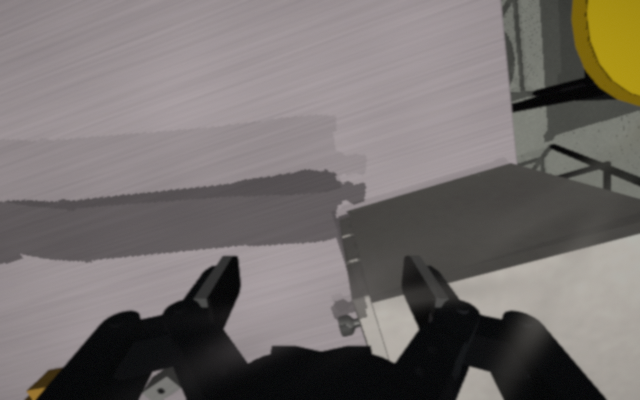

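Gold candidates in the top picture are (303,193), (271,253) and (341,250). The first two are clearly larger, and (341,250) is about the size of the silver and blue blocks, so it fits "smallest". The steel flat is at (252,120) and the cork pad at (420,163). I'll confirm in enlarged crops.

```bash
python3 - <<'E'
import cv2
im=cv2.imread("pics/top0.png")
a=cv2.resize(im[160:280,240:380],None,fx=5,fy=5,interpolation=cv2.INTER_CUBIC)
b=cv2.resize(im[85:160,205:305],None,fx=8,fy=8,interpolation=cv2.INTER_CUBIC)
cv2.imwrite("pics/ca.png",a);cv2.imwrite("pics/cb.png",b)
im=cv2.imread("pics/scene0.png")
cv2.imwrite("pics/cc.png",cv2.resize(im[130:190,310:370],None,fx=10,fy=10,interpolation=cv2.INTER_CUBIC))
cv2.imwrite("pics/cd.png",cv2.resize(im[275:390,295:415],None,fx=5,fy=5,interpolation=cv2.INTER_CUBIC))
E
```

```text
(no output)
```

View pics/ca.png

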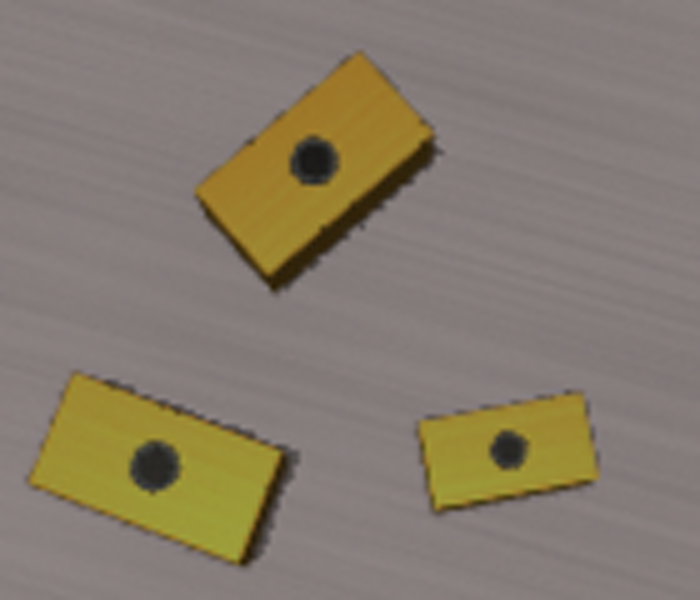

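View pics/cb.png

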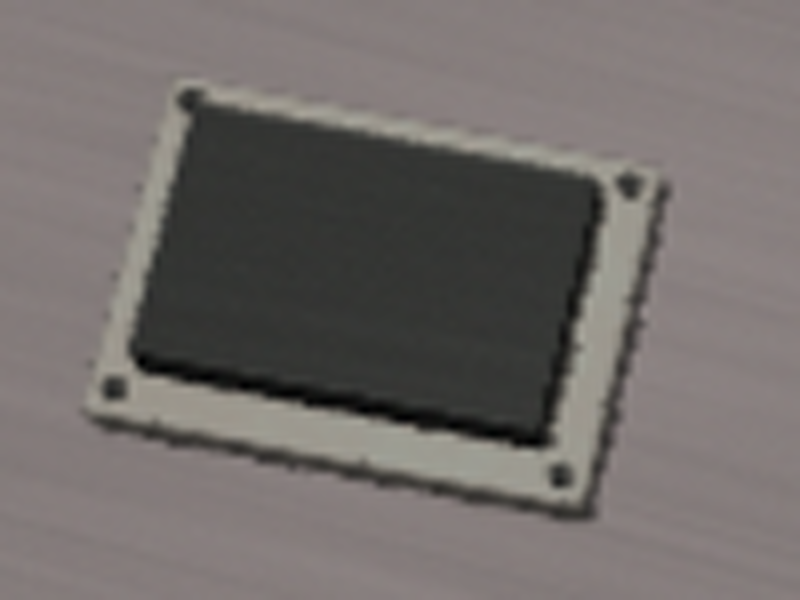

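View pics/cd.png

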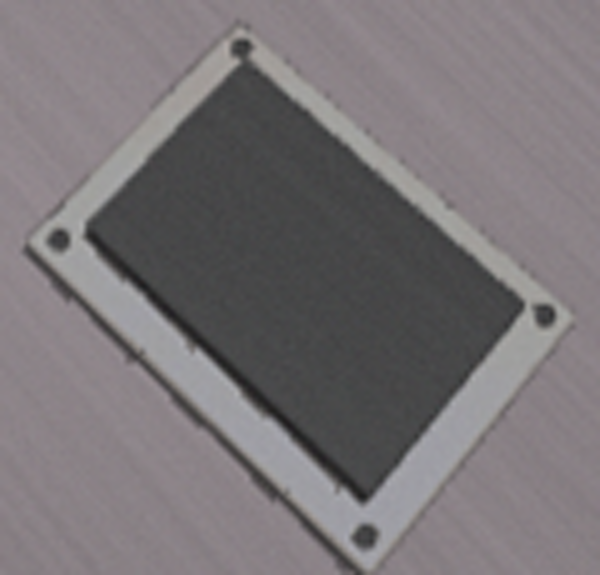

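View pics/cc.png

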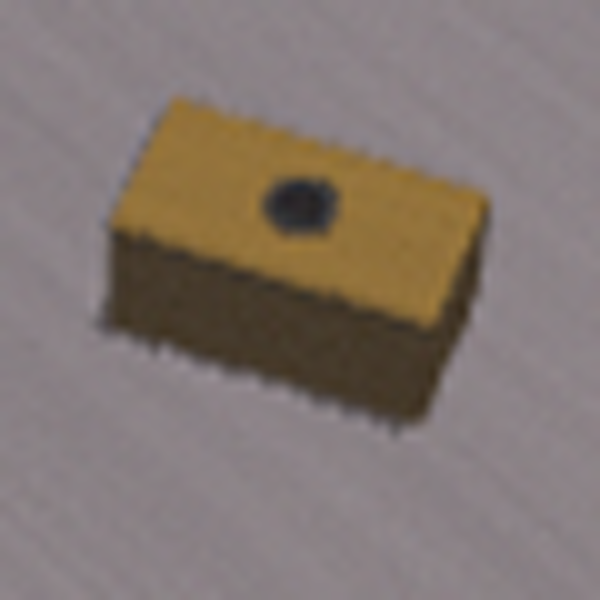

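The crops confirm it: the small gold block is in the top crop (417–598, 393–508, mark at 508,450) and also shows in the scene crop. The grey flat's corners are clear in both views. Next I'll triangulate and check sizes.

```bash
cat > h.py <<'E'
import numpy as np
def load(f):
    d=np.load(f); return {k:d[k] for k in d.files}
def px2w(c,uv,z):
    f=200/np.tan(np.radians(float(c["vertical_fov"]))/2)
    E=c["extrinsics"]; uv=np.atleast_2d(uv).astype(float)
    d=np.c_[(uv[:,0]-c["cx"])/f,(uv[:,1]-c["cy"])/f,np.ones(len(uv))]@E[:3,:3].T
    o=E[:3,3]; t=(z-o[2])/d[:,2]
    return o+d*t[:,None]
def crop(uv,s,o): return (np.array(uv,float)+.5)/s-.5+np.array(o)
E
python3 - <<'E'
from h import *
np.set_printoptions(precision=4,suppress=True)
T=load("top0.npz");S=load("scene0.npz")
def rep(n,c,uv,z):
    p=px2w(c,uv,z)[:,:2]; q=p[:4]; e=np.linalg.norm(np.roll(q,-1,0)-q,axis=1)
    print(n,"ctr",q.mean(0),"sides",e,*[ "mark %s"%m for m in p[4:]])
    for i in range(4):
        d=q[(i+1)%4]-q[i]; print("  ang",np.degrees(np.arctan2(d[1],d[0]))%180,end="")
    print()
rep("brass top",T,crop([(417,422),(582,393),(597,476),(436,509),(508,450)],5,(240,160)),.03)
rep("brass scn",S,crop([(178,97),(488,198),(430,325),(112,228),(301,207)],10,(310,130)),.03)
rep("flat top",T,crop([(193,104),(600,182),(552,432),(138,351)],8,(205,85)),.026)
rep("flat scn",S,crop([(245,62),(525,303),(363,497),(88,232)],5,(295,275)),.026)
for n,c,uv in (("al",T,(196,202.5)),("al",S,(465.5,263.5)),("blue",T,(424,265)),("blue",S,(280,109.5)),("g1",T,(303,192)),("g2",T,(271,253))):print(n,px2w(c,uv,.03))
from scipy.spatial.transform import Rotation as R
r=R.from_quat([8.06262992e-01,  5.91556831e-01, -5.56597375e-04,  4.39481735e-04]).as_matrix();print(r)
E
```

```text
brass top ctr [ 0.4403 -0.0369] sides [0.0595 0.0296 0.0579 0.0311] mark [ 0.4402 -0.0369]
  ang 116.0824016389951  ang 25.387150815594538  ang 117.5728552142374  ang 28.43815077262936
brass scn ctr [ 0.4411 -0.0363] sides [0.0582 0.0303 0.0579 0.0321] mark [ 0.4405 -0.037 ]
  ang 115.17337796998955  ang 25.928665923208847  ang 117.01807118379773  ang 26.53983314317088
flat top ctr [0.6327 0.1946] sides [0.1    0.0638 0.1001 0.0637]
  ang 94.69649118953087  ang 7.196464121726933  ang 94.63009030097459  ang 7.132655459782911
flat scn ctr [0.6344 0.1969] sides [0.0981 0.0666 0.0964 0.0651]
  ang 95.34077558283366  ang 4.113605079395825  ang 94.49027180589623  ang 5.534044948357973
al [[0.4488 0.2374 0.03  ]]
al [[0.45   0.2388 0.03  ]]
blue [[ 0.4547 -0.1835  0.03  ]]
blue [[ 0.4562 -0.1817  0.03  ]]
g1 [[0.5212 0.0577 0.03  ]]
g2 [[0.4001 0.0802 0.03  ]]
[[ 0.3001  0.9539 -0.0004]
 [ 0.9539 -0.3001 -0.0014]
 [-0.0014  0.0001 -1.    ]]
```

Both views agree within 2 mm: brass block at (0.4407,-0.0366) with long axis at about 116.5°, and flat at (0.6333,0.1957) with long axis at about 95°. Sizes match the description. I'll move towards the block through a mid-point, staying high.

Request:
{"api": "servo_tool", "payload": {
  "motion": [
    [[-0.6,0.76,0,0,0,0],[-0.6,0.76,0,0,0,0],[-0.6,0.76,0,0,0,0],[-0.6,0.76,0,0,0,0],[-0.6,0.76,0,0,0,0],[-0.6,0.76,0,0,0,0],[-0.6,0.76,0,0,0,0],[-0.6,0.76,0,0,0,0],[-0.6,0.76,0,0,0,0],[-0.6,0.76,0,0,0,0]]
  ],
  "jaw": 0,
  "force": 60
}}

```text
clock: 1.15
position: [0.4636, 0.1882, 0.4007]
ee_rot: [0.802, 0.597, -0.002, -0.001]
ft_force: [1.3, 0.3, -1.1]
grip_width: 1.0
```

```bash
cat > g.py <<'E'
import sys,numpy as np
from workcell import status
from scipy.spatial.transform import Rotation as R
np.set_printoptions(precision=4,suppress=True)
# usage: g.py x y z(tcp) xdir_deg
x,y,z,a=map(float,sys.argv[1:5])
o=status.get_obs(); r=R.from_quat(o["ee_rot"]); c,s=np.cos(np.radians(a)),np.sin(np.radians(a))
tgt=R.from_matrix(np.array([[c,s,0],[s,-c,0],[0,0,-1]]))
d=r.inv().apply(np.array([x,y,z])-o["position"])
rv=(r.inv()*tgt).as_rotvec(degrees=True)
m=r.as_matrix()
print("t",o["clock"],"pos",o["position"],"xdir",np.degrees(np.arctan2(m[1,0],m[0,0])),"F",o["ft_force"],"w",o["grip_width"],"q",o["joint_pos"])
print("shift units",d/.05,"turn units",rv/5)
E
python3 g.py 0.4407 -0.0366 0.30 26.5
```

```text
t 1.15 pos [0.4636 0.1882 0.4007] xdir 73.28261116013479 F [ 1.3072  0.3203 -1.0623] w 0.9997517372866587 q [-0.7592  0.0525  0.2942  1.8021 -0.0167  1.2939  0.8183]
shift units [-4.4329  0.8623  2.0217] turn units [-0.0306  0.0468  9.3564]
```

Request:
{"api": "servo_tool", "payload": {
  "motion": [
    [[0,0,0.2,0,0,0.94],[0,0,0.2,0,0,0.94],[0,0,0.2,0,0,0.94],[0,0,0.2,0,0,0.94],[0,0,0.2,0,0,0.94],[0,0,0.2,0,0,0.94],[0,0,0.2,0,0,0.94],[0,0,0.2,0,0,0.94],[0,0,0.2,0,0,0.94],[0,0,0.2,0,0,0.94],[0,0,0,0,0,0]]
  ]
}}

```text
clock: 2.25
position: [0.4665, 0.1782, 0.2958]
ee_rot: [0.979, 0.204, -0.003, 0.002]
ft_force: [-0.2, 0.8, 0.1]
grip_width: 0.998
```

```bash
python3 g.py 0.4407 -0.0366 0.30 26.5
```

```text
t 2.25 pos [0.4665 0.1782 0.2958] xdir 23.579046755657448 F [-0.1841  0.7792  0.073 ] w 0.997727427737589 q [-0.7742  0.1508  0.3444  1.9352 -0.056   1.0716  0.0053]
shift units [-2.1912  3.7315 -0.0633] turn units [ 0.0176  0.0754 -0.5841]
```

Request:
{"api": "servo_tool", "payload": {
  "motion": [
    [[0,0,0,0,0,-0.58],[-0.42,0.72,0,0,0,0],[-0.42,0.72,0,0,0,0],[-0.42,0.72,0,0,0,0],[-0.42,0.72,0,0,0,0],[-0.2,0.4,0,0,0,0],[0,0,0,0,0,0],[0,0,0,0,0,0]]
  ]
}}

```text
clock: 3.05
position: [0.4572, -0.0163, 0.3]
ee_rot: [0.97, 0.241, -0.001, 0.001]
ft_force: [0.0, 0.6, 0.1]
grip_width: 0.998
```

```bash
python3 g.py 0.4407 -0.0366 0.178 26.5; python3 - <<'E'
from workcell import cams
import cv2,numpy as np
c=cams.camera("wrist"); cv2.imwrite("pics/w1.png",c["color"][:,:,::-1]); np.savez("w1.npz",**c)
E
```

```text
t 3.05 pos [ 0.4572 -0.0163  0.3   ] xdir 27.94368287354067 F [0.0221 0.6363 0.1449] w 0.9983723692601603 q [-0.5538  0.0429  0.5045  2.0384 -0.0211  1.0675  0.4483]
shift units [-0.4764  0.201   2.4424] turn units [0.0151 0.0297 0.2888]
```

View pics/w1.png

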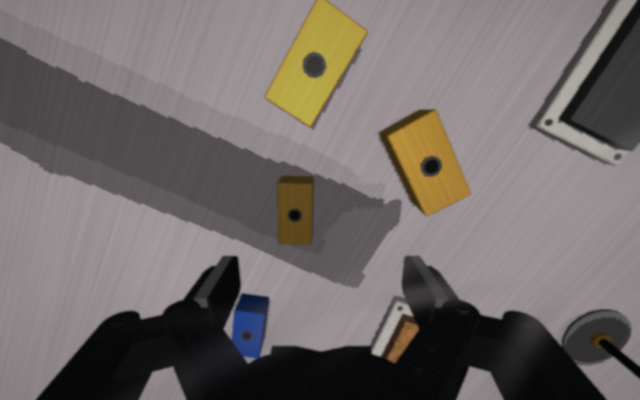

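The small brass block is in the wrist view with its mark at (294,215), nearly upright in the image. The big gold blocks (314,65) and (431,166) are clear of the fingers. I'll cross-check its position.

```bash
python3 - <<'E'
from h import *
import cv2
W=load("w1.npz")
print(px2w(W,[(294.5,215),(278,182),(312,182),(313,244),(278,244)],.03))
im=cv2.imread("pics/w1.png");cv2.imwrite("pics/w1c.png",cv2.resize(im[165:255,250:340],None,fx=6,fy=6,interpolation=cv2.INTER_CUBIC))
E
```

```text
[[ 0.44044907 -0.03879101  0.03      ]
 [ 0.41410648 -0.01791908  0.03      ]
 [ 0.44032304 -0.00400161  0.03      ]
 [ 0.46867462 -0.05676218  0.03      ]
 [ 0.43963776 -0.07220609  0.03      ]]
```

View pics/w1c.png

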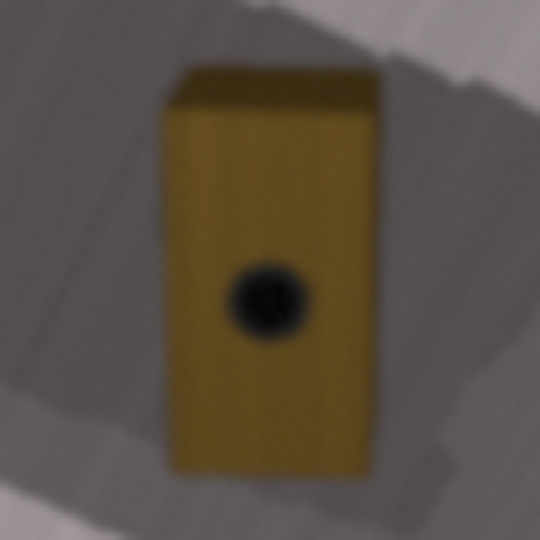

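Request:
{"api": "servo_tool", "payload": {
  "motion": [
    [[-0.25,0.1,0,0,0,0.1],[-0.24,0.1,0,0,0,0],[0,0,0.3,0,0,0],[0,0,0.3,0,0,0],[0,0,0.3,0,0,0],[0,0,0,0,0,0]]
  ]
}}

```text
clock: 3.7
position: [0.4369, -0.0367, 0.2544]
ee_rot: [0.971, 0.241, -0.001, 0.001]
ft_force: [-0.1, 0.2, -0.4]
grip_width: 0.999
```

```bash
python3 g.py 0.4405 -0.0375 0.178 27.3
```

```text
t 3.7 pos [ 0.4369 -0.0367  0.2544] xdir 27.88065022218233 F [-0.0852  0.1865 -0.3916] w 0.9987361048405237 q [-0.5273  0.0665  0.5265  2.128  -0.0388  0.9577  0.5072]
shift units [0.0589 0.0472 1.5288] turn units [0.0102 0.0209 0.1161]
```

Request:
{"api": "servo_tool", "payload": {
  "motion": [
    [[0.06,0.05,0,0,0,0.1],[0,0,0.3,0,0,0],[0,0,0.3,0,0,0],[0,0,0.3,0,0,0],[0,0,0.3,0,0,0],[0,0,0.1,0,0,0],[0,0,0,0,0,0]]
  ]
}}

```text
clock: 4.4
position: [0.4435, -0.0377, 0.1929]
ee_rot: [0.972, 0.237, 0.003, 0.001]
ft_force: [0.3, 0.1, -0.4]
grip_width: 0.999
```

```bash
python3 g.py 0.4405 -0.0375 0.178 27.3
```

```text
t 4.4 pos [ 0.4435 -0.0377  0.1929] xdir 27.4036791977419 F [ 0.3277  0.1323 -0.3556] w 0.999047268507716 q [-0.4974  0.2017  0.5179  2.1591 -0.1385  0.8052  0.5857]
shift units [-0.0527 -0.0319  0.2984] turn units [ 0.0292 -0.0648  0.0207]
```

Request:
{"api": "servo_tool", "payload": {
  "motion": [
    [[-0.05,-0.03,0.1,0,-0.06,0],[0,0,0.2,0,0,0],[0,0,0,0,0,0],[0,0,0,0,0,0]]
  ]
}}

```text
clock: 4.8
position: [0.4414, -0.0374, 0.1787]
ee_rot: [0.972, 0.237, 0.002, 0.001]
ft_force: [-0.5, 0.2, -0.2]
grip_width: 1.001
```

```bash
python3 g.py 0.4405 -0.0375 0.178 27.3
```

```text
t 4.8 pos [ 0.4414 -0.0374  0.1787] xdir 27.410136239844565 F [-0.4745  0.2332 -0.1758] w 1.0007838176763788 q [-0.4908  0.2284  0.5114  2.1706 -0.1574  0.7731  0.6004]
shift units [-0.0157 -0.007   0.0149] turn units [ 0.0358 -0.034   0.022 ]
```

Request:
{"api": "servo_tool", "payload": {
  "motion": [
    [[0,0,0,0,0,0],[0,0,0,0,0,0],[0,0,0,0,0,0],[0,0,0,0,0,0],[0,0,0,0,0,0],[0,0,0,0,0,0],[0,0,0,0,0,0],[0,0,0,0,0,0]]
  ],
  "jaw": 255,
  "force": 60
}}

```text
clock: 5.6
position: [0.4416, -0.0375, 0.1795]
ee_rot: [0.972, 0.237, 0.002, 0.001]
ft_force: [0.5, 1.0, 0.3]
grip_width: 0.36
```

```bash
python3 g.py 0.4405 -0.0375 0.178 27.3
```

```text
t 5.6 pos [ 0.4416 -0.0375  0.1795] xdir 27.409413781728446 F [0.4518 1.0233 0.2516] w 0.36023725132554724 q [-0.491   0.2271  0.5118  2.1699 -0.1568  0.774   0.6002]
shift units [-0.0202 -0.0113  0.0294] turn units [ 0.038  -0.0438  0.0218]
```

Request:
{"api": "servo_tool", "payload": {
  "motion": [
    [[0,0,-0.2,0,0,0],[0,0,-0.4,0,0,0],[0,0,-0.5,0,0,0],[0,0,-0.5,0,0,0],[0,0,-0.5,0,0,0],[0,0,-0.3,0,0,0],[0,0,0,0,0,0],[0,0,0,0,0,0]]
  ]
}}

```text
clock: 6.4
position: [0.4382, -0.0383, 0.3046]
ee_rot: [0.972, 0.236, -0.001, 0.001]
ft_force: [-0.7, -0.6, -6.0]
grip_width: 0.36
```

```bash
python3 g.py 0.6377 0.1459 0.29 5; python3 - <<'E'
from workcell import cams
import cv2,numpy as np
for n in("wrist","top"):
  c=cams.camera(n); cv2.imwrite(f"pics/{n}2.png",c["color"][:,:,::-1]); np.savez(n+"2.npz",**c)
E
```

```text
t 6.4 pos [ 0.4382 -0.0383  0.3046] xdir 27.27647269764156 F [-0.6508 -0.6332 -5.9834] w 0.3599074643132284 q [-0.5464 -0.0119  0.5324  2.0751  0.0104  1.0787  0.4571]
shift units [ 5.2365 -1.4463  0.2722] turn units [0.0288 0.0304 4.4553]
```

View pics/wrist2.png

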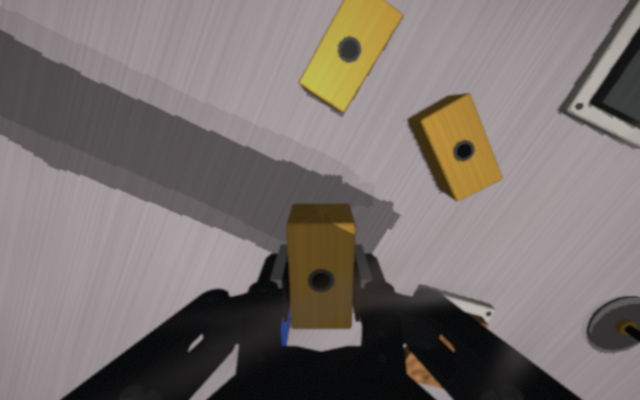

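View pics/top2.png

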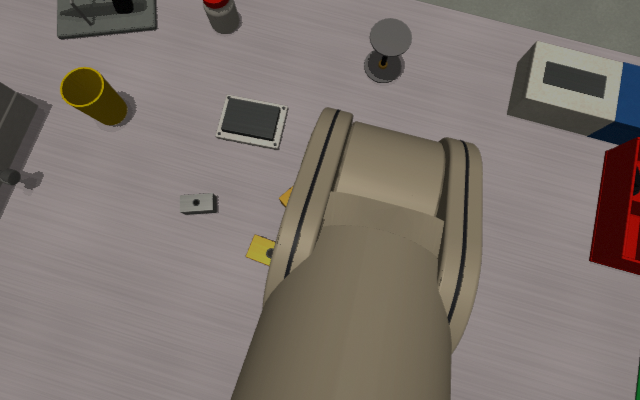

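The block is held square in the jaws with its mark at (320,280). I'll compute where it sits in the tool frame so I can place it exactly.

```bash
python3 - <<'E'
from h import *
W=load("wrist2.npz")
z=.3046-.1795+.03
print(px2w(W,[(320,280),(289,225),(353.5,225)],z))
# expected from table: tcp at grasp .4416,-.0375 ; block mark .4405,-.0372
E
```

```text
[[ 0.43677304 -0.03913017  0.1551    ]
 [ 0.41097457 -0.01980599  0.1551    ]
 [ 0.43705139 -0.00632523  0.1551    ]]
```

Request:
{"api": "servo_tool", "payload": {
  "motion": [
    [[0,0,0,0,0,0.9],[0,0,0,0,0,0.9],[0,0,0,0,0,0.9],[0,0,0,0,0,0.9],[0,0,0,0,0,0.8],[0,0,0,0,0,0],[0,0,0,0,0,0]]
  ]
}}

```text
clock: 7.2
position: [0.4356, -0.0385, 0.2969]
ee_rot: [0.999, 0.039, -0.008, 0.004]
ft_force: [0.7, -0.5, -4.6]
grip_width: 0.36
```

```bash
python3 g.py 0.6377 0.1459 0.29 5
```

```text
t 7.2 pos [ 0.4356 -0.0385  0.2969] xdir 4.499571096496046 F [ 0.7459 -0.4857 -4.5678] w 0.36030293197386254 q [-0.5434 -0.0008  0.5306  2.0838  0.0091  1.0747  0.0614]
shift units [ 4.3202 -3.359   0.0441] turn units [ 0.0738  0.1911 -0.0995]
```

Request:
{"api": "servo_tool", "payload": {
  "motion": [
    [[0.3,-0.25,0,0.07,0.19,-0.1],[0.6,-0.47,0,0,0,0],[0.7,-0.55,0,0,0,0],[0.7,-0.55,0,0,0,0],[0.7,-0.55,0,0,0,0],[0.6,-0.47,0,0,0,0],[0.4,-0.3,0,0,0,0],[0.2,-0.15,0,0,0,0],[0,0,0,0,0,0],[0,0,0,0,0,0]]
  ]
}}

```text
clock: 8.2
position: [0.6376, 0.1589, 0.2877]
ee_rot: [0.998, 0.055, -0.002, -0.002]
ft_force: [0.0, -0.8, -4.3]
grip_width: 0.364
```

```bash
python3 g.py 0.6377 0.1459 0.29 5; python3 - <<'E'
from workcell import cams
import cv2,numpy as np
for n in("wrist","scene"):
  c=cams.camera(n); cv2.imwrite(f"pics/{n}3.png",c["color"][:,:,::-1]); np.savez(n+"3.npz",**c)
E
```

```text
t 8.2 pos [0.6376 0.1589 0.2877] xdir 6.3300980990240205 F [ 0.0381 -0.7987 -4.2558] w 0.3643133350722006 q [-0.6242  0.5081  0.4232  1.5247 -0.2243  1.1604 -0.0472]
shift units [-0.0262  0.2585 -0.0462] turn units [-0.0415  0.0508  0.2659]
```

View pics/wrist3.png

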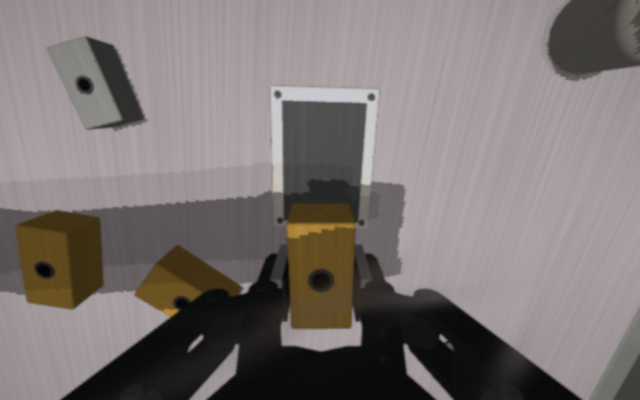

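View pics/scene3.png

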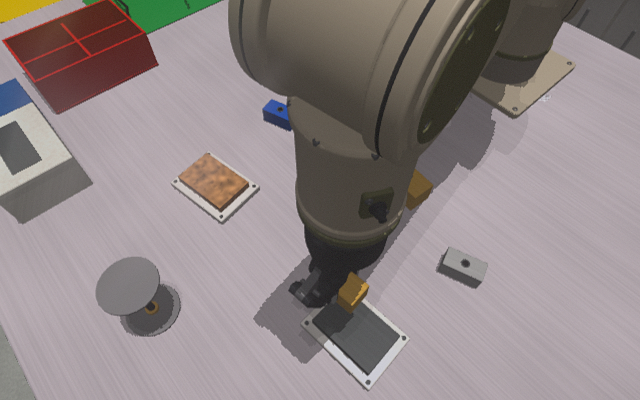

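The wrist view shows the block over the near end of the flat. The flat's far corners are about (283,101) and (367,102), and its long edges are roughly parallel to the block. I'll check that with a crop.

```bash
python3 - <<'E'
import cv2
im=cv2.imread("pics/wrist3.png");cv2.imwrite("pics/w3c.png",cv2.resize(im[80:240,255:395],None,fx=3.75,fy=3.75,interpolation=cv2.INTER_CUBIC))
E
```

```text
(no output)
```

View pics/w3c.png

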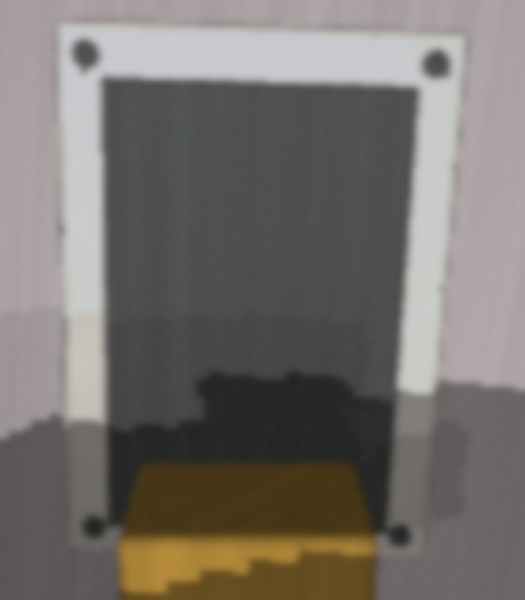

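```bash
python3 - <<'E'
from h import *
np.set_printoptions(precision=4,suppress=True)
W=load("wrist3.npz")
p=px2w(W,crop([(103,78),(418,87),(386,525),(108,525)],3.75,(255,80)),.026)[:,:2]
print(p); m=(p[0]+p[1])/2
def a(d): return np.degrees(np.arctan2(d[1],d[0]))
e=p[1]-p[0]
print("far mid",m,"width",np.linalg.norm(e),"x ang",a(e),"long",a(p[0]-p[3]),a(p[1]-p[2]))
q=px2w(W,crop([(85,54),(436,63),(399,535),(94,527)],3.75,(255,80)),.012)[:,:2]
print("screws ctr",q.mean(0),"long",a((q[0]+q[1]-q[2]-q[3])),"x",a(q[1]-q[0]),a(q[2]-q[3]))
t=np.radians(95);u=np.array([np.cos(t),np.sin(t)]);print("ctr",m-.05*u)
print("block mark",px2w(W,(320,280),.2877-.1495))
E
```

```text
[[0.5968 0.2415]
 [0.6615 0.2469]
 [0.6695 0.1503]
 [0.6047 0.143 ]]
far mid [0.6292 0.2442] width 0.06492594036444335 x ang 4.751501237243836 long 94.54856716839517 94.70701540681817
screws ctr [0.6332 0.1945] long 94.69271171640226 x 4.9132862933226775 4.793240429172494
ctr [0.6335 0.1944]
block mark [[0.6361 0.1593 0.1382]]
```

Centre is (0.6335,0.195) and the angle 4.8°, consistent across three views. Next I'll align at the overhang point (0.638,0.145) and descend.

Request:
{"api": "servo_tool", "payload": {
  "motion": [
    [[-0.03,0.27,0,-0.04,0.05,0.28],[0,0,0,0,0,0],[0,0,0.3,0,0,0],[0,0,0.4,0,0,0],[0,0,0.3,0,0,0],[0,0,0,0,0,0],[0,0,0,0,0,0]]
  ]
}}

```text
clock: 9.0
position: [0.636, 0.1397, 0.2352]
ee_rot: [0.999, 0.039, 0.0, -0.0]
ft_force: [0.3, -0.0, -5.1]
grip_width: 0.363
```

```bash
python3 g.py 0.638 0.1452 0.2055 4.8
```

```text
t 9.0 pos [0.636  0.1397 0.2352] xdir 4.4951718432781504 F [ 0.2931 -0.0399 -5.1084] w 0.3629617570915698 q [-0.5983  0.5509  0.4187  1.5857 -0.2471  1.0568 -0.0343]
shift units [ 0.0472 -0.1056  0.5939] turn units [-0.0038 -0.0102 -0.061 ]
```

Request:
{"api": "servo_tool", "payload": {
  "motion": [
    [[0.05,-0.11,0,0,0,-0.06],[0,0,0.15,0,0,0],[0,0,0.15,0,0,0],[0,0,0.1,0,0,0],[0,0,0,0,0,0],[0,0,0,0,0,0]]
  ]
}}

```text
clock: 9.6
position: [0.6389, 0.1466, 0.215]
ee_rot: [0.999, 0.042, 0.002, -0.001]
ft_force: [0.7, 0.2, -4.1]
grip_width: 0.363
```

```bash
python3 g.py 0.638 0.1452 0.2055 4.8
```

```text
t 9.6 pos [0.6389 0.1466 0.215 ] xdir 4.87006191440339 F [ 0.7459  0.1623 -4.1274] w 0.3626898425578092 q [-0.5971  0.5817  0.4075  1.5862 -0.2584  1.0239 -0.0301]
shift units [-0.0208  0.0268  0.1893] turn units [-0.0127 -0.0365  0.014 ]
```

Request:
{"api": "servo_tool", "payload": {
  "motion": [
    [[-0.02,0.03,0.06,0,-0.03,0],[0,0,0.06,0,0,0],[0,0,0.04,0,0,0],[0,0,0,0,0,0]]
  ]
}}

```text
clock: 10.0
position: [0.6381, 0.1446, 0.2067]
ee_rot: [0.999, 0.042, 0.0, -0.001]
ft_force: [0.6, 0.4, -4.5]
grip_width: 0.362
```

```bash
python3 g.py 0.638 0.1452 0.2055 4.8
```

```text
t 10.0 pos [0.6381 0.1446 0.2067] xdir 4.845955045350649 F [ 0.5972  0.3919 -4.5101] w 0.36200294575637504 q [-0.5926  0.59    0.4046  1.5932 -0.2625  1.0113 -0.0248]
shift units [-0.0011 -0.0125  0.025 ] turn units [-0.0131 -0.011   0.0092]
```

Request:
{"api": "servo_tool", "payload": {
  "motion": [
    [[0,0,0.03,0,0,0],[0,0,0.02,0,0,0],[0,0,0,0,0,0],[0,0,0,0,0,0]]
  ]
}}

```text
clock: 10.4
position: [0.6385, 0.1446, 0.206]
ee_rot: [0.999, 0.042, 0.001, -0.001]
ft_force: [0.7, 0.1, -4.8]
grip_width: 0.363
```

```bash
python3 g.py 0.638 0.1452 0.2055 4.8
```

```text
t 10.4 pos [0.6385 0.1446 0.206 ] xdir 4.841067142055558 F [ 0.6805  0.0629 -4.8409] w 0.36314784973490116 q [-0.5917  0.5911  0.4039  1.5931 -0.2637  1.0091 -0.0239]
shift units [-0.0084 -0.0136  0.01  ] turn units [-0.0224 -0.0242  0.0082]
```

Request:
{"api": "servo_tool", "payload": {
  "motion": [
    [[0,0,0.06,0,0,0],[0,0,0.05,0,0,0],[0,0,0.03,0,0,0]]
  ]
}}

```text
clock: 10.7
position: [0.6388, 0.1442, 0.2055]
ee_rot: [0.999, 0.042, 0.001, -0.002]
ft_force: [-5.7, -1.8, 4.4]
grip_width: 0.362
```

```bash
python3 g.py 0.638 0.1452 0.2055 4.8
```

```text
t 10.7 pos [0.6388 0.1442 0.2055] xdir 4.8262788197452595 F [-5.7322 -1.8438  4.4039] w 0.3621277011869952 q [-0.5894  0.592   0.4028  1.5926 -0.2665  1.0085 -0.0214]
shift units [-0.0151 -0.022  -0.0002] turn units [-0.052  -0.0222  0.0053]
```

Contact: Fz went from −4.8 to +4.4 N at the expected height. I'll pause with light pressure.

Request:
{"api": "servo_tool", "payload": {
  "motion": [
    [[0,0,0.03,0,0,0],[0,0,0.03,0,0,0],[0,0,0.03,0,0,0],[0,0,0.03,0,0,0],[0,0,0.03,0,0,0]]
  ]
}}

```text
clock: 11.2
position: [0.639, 0.1436, 0.2054]
ee_rot: [0.999, 0.042, 0.001, -0.004]
ft_force: [-8.9, -1.5, 13.3]
grip_width: 0.361
```

```bash
python3 g.py 0.6335 0.195 0.2055 4.8; python3 - <<'E'
from workcell import cams
import cv2,numpy as np
ims=[]
for n in("wrist","scene"):
  c=cams.camera(n); ims.append(c["color"][:,:,::-1])
im=np.hstack([cv2.resize(ims[0][80:360,220:420],None,fx=2,fy=2),cv2.resize(ims[1][230:370,290:410],None,fx=4,fy=4)[:560,:390]])
cv2.imwrite("pics/c4.png",im)
E
```

```text
t 11.2 pos [0.639  0.1436 0.2054] xdir 4.803001267726632 F [-8.92   -1.4809 13.283 ] w 0.36146456247033043 q [-0.5867  0.5919  0.4015  1.5926 -0.2693  1.0085 -0.0187]
shift units [-0.0234 -1.0336  0.0067] turn units [-0.0879 -0.0193  0.0007]
```

View pics/c4.png

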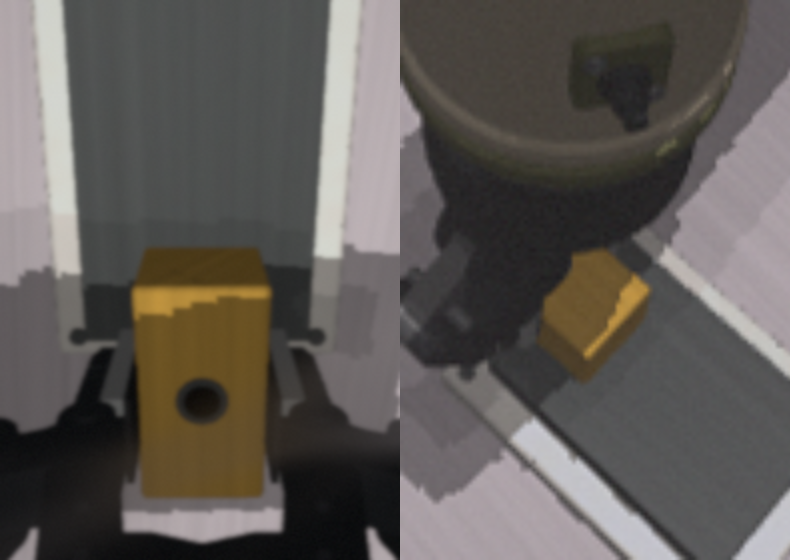

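The block sits on the flat in line with it, about half overhanging. Next I'll slide it +50 mm along the flat (−y tool) with light pressure, in two parts.

Request:
{"api": "servo_tool", "payload": {
  "motion": [
    [[0,-0.1,0.01,-0.08,-0.02,0],[0,-0.12,0.02,0,0,0],[0,-0.12,0.02,0,0,0],[0,-0.12,0.02,0,0,0],[0,-0.12,0.02,0,0,0]]
  ]
}}

```text
clock: 11.8
position: [0.6402, 0.1679, 0.2056]
ee_rot: [0.999, 0.039, 0.005, 0.003]
ft_force: [-0.5, -5.5, 7.1]
grip_width: 0.362
```

```bash
python3 g.py 0.6335 0.195 0.2055 4.8
```

```text
t 11.8 pos [0.6402 0.1679 0.2056] xdir 4.462814797168502 F [-0.4627 -5.4524  7.0697] w 0.36187086353724485 q [-0.6251  0.6038  0.405   1.5749 -0.2581  1.0088 -0.07  ]
shift units [-0.0904 -0.5516 -0.0013] turn units [ 0.0702 -0.1074 -0.0678]
```

Request:
{"api": "servo_tool", "payload": {
  "motion": [
    [[-0.03,-0.12,0.02,0.05,-0.1,-0.07],[-0.03,-0.12,0.02,0,0,0],[-0.03,-0.12,0.02,0,0,0],[-0.02,-0.1,0.02,0,0,0],[0,0,0.01,0,0,0]]
  ]
}}

```text
clock: 12.3
position: [0.6366, 0.1882, 0.2057]
ee_rot: [0.999, 0.04, 0.006, 0.003]
ft_force: [-4.7, -0.3, 4.7]
grip_width: 0.365
```

```bash
python3 g.py 0.6335 0.195 0.2055 4.8
```

```text
t 12.3 pos [0.6366 0.1882 0.2057] xdir 4.636272949600606 F [-4.6948 -0.2619  4.7196] w 0.3652549299531751 q [-0.6525  0.6067  0.4012  1.5694 -0.2557  1.0089 -0.1001]
shift units [-0.0513 -0.1411  0.0015] turn units [ 0.0726 -0.1304 -0.0332]
```

Request:
{"api": "servo_tool", "payload": {
  "motion": [
    [[-0.06,-0.1,0.02,0.07,-0.13,0],[-0.03,-0.08,0.02,0,-0.1,0],[0,0,0.01,0,0,0],[0,0,0.01,0,0,0]]
  ]
}}

```text
clock: 12.7
position: [0.6333, 0.1964, 0.2056]
ee_rot: [0.999, 0.04, -0.002, 0.001]
ft_force: [-4.1, -5.0, 8.5]
grip_width: 0.36
```

```bash
python3 g.py 0.6335 0.195 0.2055 4.8; python3 - <<'E'
from workcell import cams
import cv2,numpy as np
ims=[]
for n in("wrist","scene"):
  c=cams.camera(n); ims.append(c["color"][:,:,::-1]); np.savez(n+"5.npz",**c)
im=np.hstack([cv2.resize(ims[0][80:360,220:420],None,fx=2,fy=2),cv2.resize(ims[1][250:390,290:410],None,fx=4,fy=4)[:560,:390]])
cv2.imwrite("pics/c5.png",im)
E
```

```text
t 12.7 pos [0.6333 0.1964 0.2056] xdir 4.5449094361484095 F [-4.071  -5.0068  8.5191] w 0.3598037634334682 q [-0.6594  0.6088  0.3963  1.5647 -0.261   1.0247 -0.1107]
shift units [0.002  0.0278 0.0027] turn units [ 0.0131  0.0412 -0.051 ]
```

View pics/c5.png

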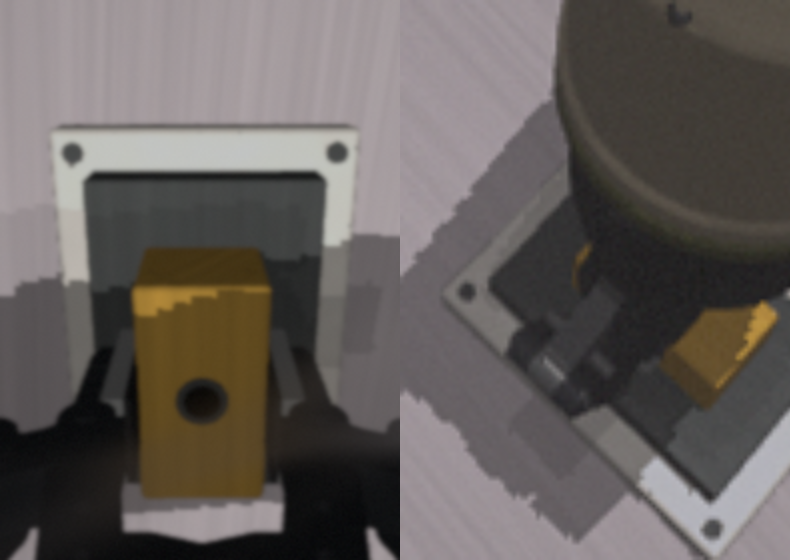

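The block is centred and parallel on the flat, so I'll release.

Request:
{"api": "servo_tool", "payload": {
  "motion": [
    [[0,0,0,0,0,0],[0,0,0,0,0,0]]
  ]
}}

```text
clock: 13.0
position: [0.6333, 0.1966, 0.2056]
ee_rot: [0.999, 0.04, -0.002, 0.001]
ft_force: [-0.8, -3.3, 2.3]
grip_width: 0.367
```

Request:
{"api": "servo_tool", "payload": {
  "motion": [
    [[0,0,0,0,0,0],[0,0,0,0,0,0],[0,0,0,0,0,0],[0,0,0,0,0,0],[0,0,0,0,0,0],[0,0,0,0,0,0],[0,0,0,0,0,0],[0,0,0,0,0,0]]
  ],
  "jaw": 0,
  "force": 20
}}

```text
clock: 13.8
position: [0.6324, 0.1997, 0.2046]
ee_rot: [0.999, 0.041, -0.002, -0.001]
ft_force: [0.0, 0.8, 0.4]
grip_width: 0.997
```

Request:
{"api": "servo_tool", "payload": {
  "motion": [
    [[0,0,-0.1,0,0,0],[0,0,-0.2,0,0,0],[0,0,-0.4,0,0,0],[0,0,-0.5,0,0,0],[0,0,-0.5,0,0,0],[0,0,-0.5,0,0,0],[0,0,-0.3,0,0,0],[0,0,0,0,0,0]]
  ]
}}

```text
clock: 14.6
position: [0.6331, 0.1988, 0.3399]
ee_rot: [0.999, 0.04, -0.001, -0.001]
ft_force: [0.3, -1.0, -0.3]
grip_width: 1.0
```

```bash
python3 g.py 0.6335 0.195 0.2055 4.8; python3 - <<'E'
from workcell import cams
import cv2,numpy as np
for n in("wrist","scene","top"):
  c=cams.camera(n); cv2.imwrite(f"pics/{n}6.png",c["color"][:,:,::-1]); np.savez(n+"6.npz",**c)
E
```

```text
t 14.6 pos [0.6331 0.1988 0.3399] xdir 4.636620978368853 F [ 0.2902 -0.9882 -0.3442] w 0.999892867206857 q [-0.6882  0.4777  0.4365  1.4529 -0.2086  1.2584 -0.1491]
shift units [0.0078 0.0819 2.6879] turn units [-0.0267  0.0269 -0.0327]
```

View pics/wrist6.png

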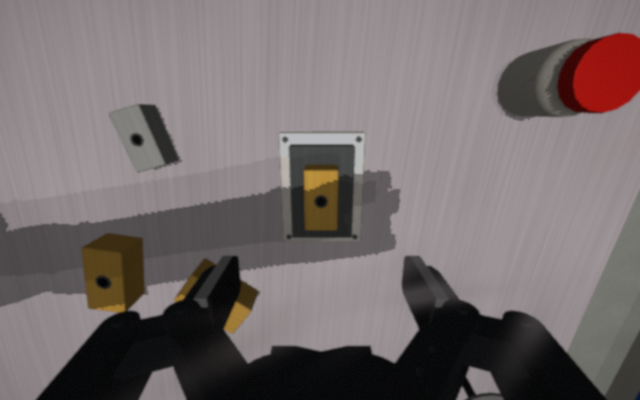

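View pics/scene6.png

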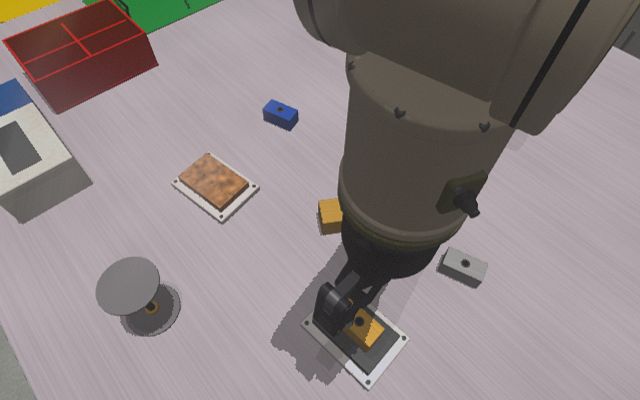

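The brass block lies on the flat with its mark at (321,201) in the wrist view. In the scene view silver (465,263) and blue (280,109) are unchanged. Now the numbers:

```bash
python3 - <<'E'
from h import *
np.set_printoptions(precision=4,suppress=True)
W=load("wrist6.npz")
m=px2w(W,(320.5,201.5),.056)[0,:2]
q=px2w(W,[(285,140),(359,140),(354.5,237),(289.5,237)],.012)[:,:2]; c=q.mean(0)
t=np.radians(94.8);u=np.array([np.cos(t),np.sin(t)]);v=np.array([u[1],-u[0]])
for r in (c,np.array([.6335,.195])): print("mark",m,"ref",r,"dx",(m-r)@v,"dy",(m-r)@u)
import cv2
im=cv2.imread("pics/wrist6.png");cv2.imwrite("pics/w6c.png",cv2.resize(im[125:250,270:375],None,fx=4.5,fy=4.5,interpolation=cv2.INTER_CUBIC))
E
```

```text
mark [0.6321 0.1958] ref [0.6337 0.1936] dx -0.001457710067985735 dy 0.0023483091862556813
mark [0.6321 0.1958] ref [0.6335 0.195 ] dx -0.0013613655910232152 dy 0.0009142967631750076
```

View pics/w6c.png

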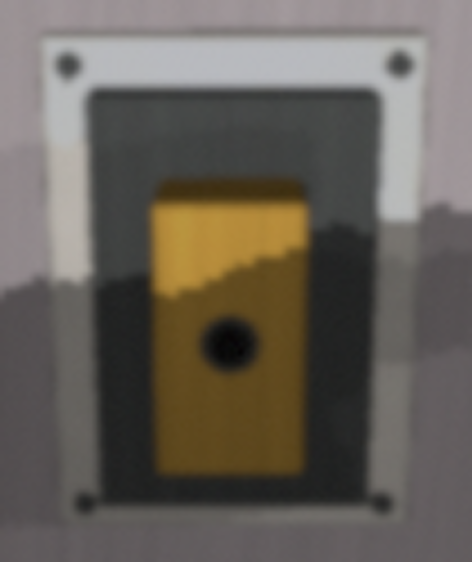

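The block is within about 2 mm of centre, parallel, flat and released. I'm handing in.

```bash
python3 -c "
from workcell import order
print(order.hand_in())"
```

```text
the job is handed in; nothing more can be done
None
```

I wrung the brass block onto the steel flat and handed the job in, with the robot's clock at about 15 s of the 40 s allowed. `hand_in()` gives no verdict, so these are my own checks.

- **Pick-up:** I took the smallest of the three gold blocks, the one at (341,250) in the top view, by its 32 mm sides.
- **Set-down:** I set it down on one end of the flat, about 51 mm from the centre, so about half of it hung over. The vertical wrist force went from −4.8 to +13 N. I held it there for about 0.6 s.
- **Slide and release:** I slid it about 50 mm lengthwise under light pressure, opened the gripper and raised it straight up.
- **Final position:** The last wrist view puts the block about 1.5 mm off centre across the flat and 1–2 mm off along it. It looks parallel, and the gripper is clear.
- **Other blocks:** The silver and blue blocks look unmoved in the scene view.
- **Disagreements:** The cameras differed by up to 2 mm on positions. The top and scene views differed by up to about 3° on the angle of the flat's short sides, and the wrist view settled that at 4.8°. During the slide the block strayed up to about 4 mm sideways and tilted up to about 0.65°; I corrected both before letting go.

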